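# Set the stirrer under the bottle to half speed

## Robot

A 6-joint arm with a two-finger parallel gripper is mounted at the origin on a cart in front of the work surface, level with it; the furniture and walls round the work are solid. World frame = base frame: x ahead of the robot, y to its left, z up, the work surface at z = 0. Lengths are in mm, angles in rad, forces in N, time in s.
With the tool pointing down it reaches from about 250 to 850 mm from the base axis. Payload 12.5 kg.
Tool frame: the origin (TCP) lies midway between the tips of the shut fingers; the grasp point (between the pads) lies 19 mm behind it (env.grip_depth is the distance from the TCP to the grasp point, in mm); y points along the fingers, z is the direction in which the jaws open and shut, and the axes are right-handed (so a half turn about y gives the same grasp; the last joint's range is limited). The gripper opens to 93 mm and grips with 3 to 60 N. Pads are 15 mm wide; open, the fingers measure 128 mm over their backs; the gripper's body (75 mm by 188 mm) begins 65 mm behind the grasp point.
Start: joints at [-1.362, 0.351, 1.652, -0, 1.139, -0.085], TCP at [159.295, -526.412, 218.633] pointing down, gripper open.
Joint ranges: [-2.75, 2.75], [-0.79, 2.1], [0.01, 2.65], [-1.57, 4.71], [0.07, 3.14], [-2.87, 2.87]. Speed limits (rad/s): [2.22, 2.22, 2.79, 3.14, 3.14, 3.14].

## Interface

Orientations are given as a unit quaternion [w, x, y, z].
In Python, from workcell import telemetry, snapshot, get_calibration, workorder, env gives the robot as it stands.
- The arm moves only by the shell command python3 -m handwheel 'ROWS' [FORCE]. ROWS is JSON, a list that holds one entry, the list of rows, each a list of 7 numbers: the shift along the tool's x, y, z in mm, then the turn, a rotation vector about the tool's x, y, z in rad, then the closure, from -1 (fully open) to 1 (shut), so that 0 is half open. A call has 1 to 8 rows; each row shifts and turns the commanded pose from where the row before left it, along the tool's axes as they then stand; what a row does not reach is not made up. A row lasts 1/8 s, in which the tool goes at most 62.5 mm and 10.7 degrees, less where a joint would pass 70% of its speed; a pose out of reach is approached as far as the arm can. A call with a gripper value outside its range is refused whole. The fingers move at their own pace and stop on an object; FORCE is the grip in N (left out, the last holds). Time passes only in rows, so rows that do not move let the fingers close. It gives the time, the measured TCP pose, the force and the opening at its end, in the units of the state.
- telemetry.state(): the state, without advancing time (a new reading comes with each control period).
- snapshot(name): name is "scene" or "top" or "wrist"; returns the picture (420x560x3 uint8, red, green, blue); there is no depth.
- get_calibration(name): a dict with "fx", "fy", "cx", "cy" (pixels), "k1" (the pictures are not rectified: a ray, as slopes to the right and down, at radius r is drawn at 1 + k1 r^2 times it, then the intrinsics apply), "extrinsics" (4x4, takes a point from world to camera coordinates); the wrist camera has in their place "tool_from_camera" (4x4, takes a point from camera to tool coordinates, whose origin is the TCP and whose axes are the tool frame's). Camera axes: x right, y down, z forward; pixel columns grow to the right and rows downward; lengths in mm; the calibration is good to about 2 mm. A picture is of the moment at which its call begins: read the wrist's pose just before it. get_calibration takes no time and is no camera call.
- workorder.hand_in(): hands the job in, once; it reports no verdict.
The state is a dict: "t": time; "joints": joint angles; "dq": joint speeds; "effort": joint torques, N m; "eef_pos": TCP position; "tool_rot": TCP orientation; "wrist_force": force on the tool from outside, world axes, zero at the start; "moment": the same for the moment, N m; "grip_width": finger opening in mm.
Only numpy, scipy, OpenCV 4.12 (cv2) and the standard library are available. Lean on these libraries where they do the work, as an engineer would, in place of code of your own. Each camera call takes 0.05 s, during which the arm holds its last target. There are 200 camera calls.

## Task

Two identical magnetic stirrers stand on the bench, one with a small capped bottle on its plate, one with an open beaker. Swing the speed lever of the stirrer that carries the bottle to half speed, so that it points at the long middle mark of its scale, and let go of it. Leave the bottle standing where it is, and leave the other stirrer's lever alone.

Things in the scene. Friction and masses are not known exactly. Their poses are not given: they have to be found in the camera images.
- bottle_lever (a joint): speed lever of the stirrer with the bottle, on an upright pivot; angle in rad: 0 = stop (left end seen from the front), 0.873 = half speed (straight to the stirrer's front, at the long middle mark), 1.745 = full (right end); grows counter-clockwise from above. Light friction (about 1.5 N at the grip), no spring, stays where left. Starts between 0.05 and 0.45
- bottle_lever_grip (a point): centre of the upright black round grip at the end of that lever, 84 mm above the bench: grip 14 mm across, 40 mm high, its top 20 mm above this point, its foot on the flat steel lever (10 mm wide) 20 mm below. The frame turns with the lever: +x runs level from the grip to the pivot axis, 60 mm away; z is up
- bottle_stirrer: the stirrer with the bottle: fixed white box 205 x 130 x 40 mm, grey deck; origin on the bench under the lever's pivot, x to its back, z up. Front edge 90 mm before the origin; round metal plate 86 mm across centred 62 mm behind it, its top 46 mm above the bench. Five black marks 25 degrees apart round the lever's sweep, the middle one longer and broader
- bottle: small capped bottle, 45 mm across and 93 mm high, standing loose on the plate of the stirrer to be set; origin at the centre of its underside, z up
- beaker_lever_grip (a point): the same grip point on the lever of the other, identical stirrer, which carries an open beaker 56 mm across and 68 mm high: not to be moved
Mind the look-alikes: they are no part of the job. What is shaped like the bottle but turquoise is not meant.

How it is judged (in metres and radians):
At the end, for the whole second after the job is handed in: The lever of the stirrer with the bottle rests within 12 degrees of the half-speed mark (0.663 to 1.083 rad), the bottle stands upright within 20 mm of where it stood, and the other stirrer's lever grip is within 12 mm of where it was (value of joint bottle_lever between 0.663 and 1.083 rad and velocity of joint bottle_lever between -0.05 and 0.05 rad/s and angle between bottle's own z axis and vertical below 0.2 rad and distance of bottle from where it was at the start of the episode below 0.02 m and distance of beaker_lever_grip from where it was at the start of the episode below 0.012 m); the robot touches nothing.
It fails at once if the bottle is knocked over or pushed more than 20 mm (angle between bottle's own z axis and vertical above 0.4 rad or distance of bottle from where it was at the start of the episode above 0.02 m).
It fails at once if the other stirrer's lever is moved (its grip by more than 12 mm) (distance of beaker_lever_grip from where it was at the start of the episode above 0.012 m).
It also fails if it takes over 29 s, if anything falls off the work surface, if the arm or the gripper's body presses on something with over 40 N, if the wrist force passes 120 N, or if a joint passes its speed limit or range.

## Working session

There is one attempt and no reset: what is moved stays moved. The work goes in short steps, Python scripts to look and compute and a shell command to move; the robot and the scene stay as the last step left them, time stands still between calls to the robot, and variables do not carry over. Pictures are saved under pics/ and viewed, about 8 in all and at most 12, crops included, and the job is handed in when it is done.

```bash
mkdir -p pics
python3 - <<'E'
from workcell import telemetry, snapshot, get_calibration
import cv2,json
s=telemetry.state();print({k:s[k] for k in("t","eef_pos","tool_rot","grip_width")})
for n in("scene","top"):
    cv2.imwrite(f"pics/{n}0.png",snapshot(n)[:,:,::-1]);c=get_calibration(n);print(n,c)
print(get_calibration("wrist"))
E
```

```text
{'t': 0.0, 'eef_pos': array([ 159.20027987, -526.09050327,  218.12063932]), 'tool_rot': array([ 0.10346095, -0.10352141,  0.69990197, -0.69908252]), 'grip_width': 92.96341698037418}
scene {'fx': 478.1013869221108, 'fy': 478.1013869221108, 'cx': 276.77686094762737, 'cy': 213.88862252312848, 'k1': -0.09031501236944552, 'extrinsics': array([[-5.15304756e-01, -8.56943477e-01,  1.04348044e-02,
         5.07478040e+02],
       [-4.43705340e-01,  2.56356295e-01, -8.58724066e-01,
         2.39196721e+02],
       [ 7.33202959e-01, -4.47134574e-01, -5.12332015e-01,
         6.19467199e+02],
       [ 0.00000000e+00,  0.00000000e+00,  0.00000000e+00,
         1.00000000e+00]])}
top {'fx': 415.72598922044324, 'fy': 415.72598922044324, 'cx': 270.39138051166054, 'cy': 210.02432711558723, 'k1': -0.07650928433609572, 'extrinsics': array([[-1.36150424e-02, -9.99800926e-01, -1.45855902e-02,
         3.04763340e+02],
       [-9.97504381e-01,  1.45915472e-02, -6.90803648e-02,
         5.42789150e+02],
       [ 6.92794390e-02,  1.36086580e-02, -9.97504468e-01,
         8.88459569e+02],
       [ 0.00000000e+00,  0.00000000e+00,  0.00000000e+00,
         1.00000000e+00]])}
{'fx': 312.43616333547334, 'fy': 312.43616333547334, 'cx': 275.56742895731526, 'cy': 212.5761134862315, 'k1': -0.007510709935992333, 'tool_from_camera': array([[ 5.47122645e-04,  9.71472284e-01,  2.37152485e-01,
        -6.52885156e+01],
       [-6.46724597e-05, -2.37152486e-01,  9.71472436e-01,
        -1.66567902e+02],
       [ 9.99999848e-01, -5.46851804e-04, -6.69239930e-05,
         8.58668463e-01],
       [ 0.00000000e+00,  0.00000000e+00,  0.00000000e+00,
         1.00000000e+00]])}
```

View pics/top0.png

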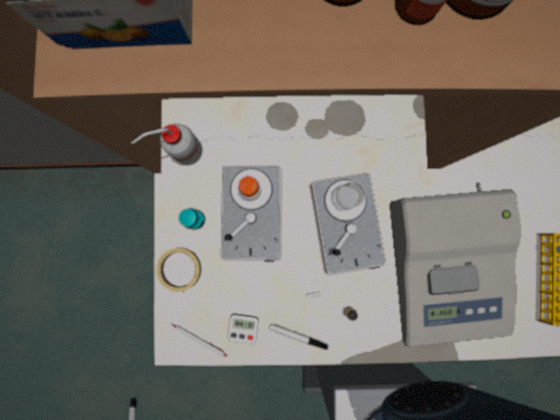

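View pics/scene0.png

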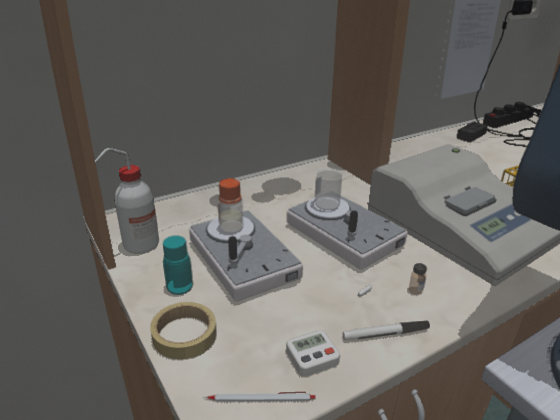

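Candidates: left stirrer with the orange-capped bottle (top 249,186; grip 228,237), right stirrer with the beaker (grip 334,250), and a loose turquoise bottle (191,218). I choose the left stirrer, then check it in a crop and measure it.

```bash
cat > h.py <<'E'
import numpy as np,cv2
from workcell import get_calibration
def ray(n,uv):
    c=get_calibration(n);K=np.array([[c["fx"],0,c["cx"]],[0,c["fy"],c["cy"]],[0,0,1]])
    d=cv2.undistortPoints(np.array([[uv]],float),K,np.array([c["k1"],0,0,0.]))[0,0]
    E=c["extrinsics"];R=E[:3,:3];return -R.T@E[:3,3],R.T@np.array([*d,1])
def onz(n,uv,z):
    o,d=ray(n,uv);return (o+d*(z-o[2])/d[2]).round(1)
def two(u1,u2):
    o1,d1=ray("top",u1);o2,d2=ray("scene",u2)
    t=np.linalg.lstsq(np.c_[d1,-d2],o2-o1,rcond=None)[0];a=o1+d1*t[0];b=o2+d2*t[1];return ((a+b)/2).round(1),np.linalg.norm(a-b).round(1)
E
python3 - <<'E'
import cv2
from h import *
t=cv2.imread("pics/top0.png")[150:290,180:400];s=cv2.imread("pics/scene0.png")[150:310,120:420]
a=cv2.resize(t,None,fx=3.2,fy=3.2,interpolation=2)[:, :700];b=cv2.resize(s,None,fx=2,fy=2,interpolation=2)
cv2.imwrite("pics/crop.png",cv2.resize(t,None,fx=3.6,fy=3.6,interpolation=2))
print("grip top",onz("top",(228,237),104),"pivot",onz("top",(250,218),55), "bottlecap",onz("top",(249,186),139))
print("beaker grip",onz("top",(334,250),104),"corners",[onz("top",p,40) for p in((223,259),(281,261),(222,167),(282,167))])
print("grip scene",onz("scene",(233,239),104), "beaker scene",onz("scene",(353,212),104))
print("shelf edge at z",[(z,onz("top",(250,95),z)) for z in(0,200,350,500)])
print("turq",onz("top",(188,217),90))
E
```

```text
grip top [488.9 380.8 104. ] pivot [528.5 339.8  55. ] bottlecap [585.5 335.8 139. ]
beaker grip [460.3 171.4 104. ] corners [array([442.5, 399.3,  40. ]), array([436.8, 275.7,  40. ]), array([640.6, 400.3,  40. ]), array([638.4, 270.5,  40. ])]
grip scene [474.  387.6 104. ] beaker scene [445.4 173.6 104. ]
shelf edge at z [(0, array([814.1, 340.6,   0. ])), (200, array([743. , 328.6, 200. ])), (350, array([689.6, 319.5, 350. ])), (500, array([636.3, 310.5, 500. ]))]
turq [530.5 463.7  90. ]
```

View pics/crop.png

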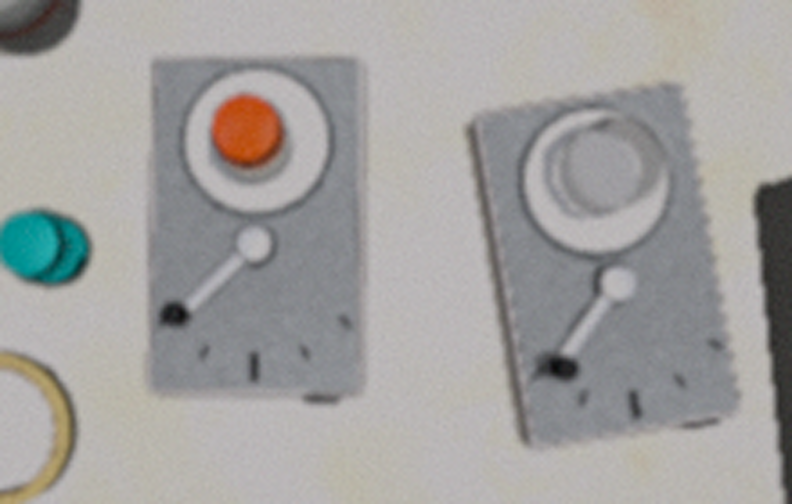

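The crop confirms it: orange-capped bottle on the left stirrer, lever near stop (pivot crop 254,244; grip 175,314), and the long mark straight below the pivot (254,367). The turquoise bottle stands loose to the left. Next I work out the moves in tool axes.

```bash
cat >> h.py <<'E'
from scipy.spatial.transform import Rotation as Ro
def rel(target):
    from workcell import telemetry
    s=telemetry.state();q=s["tool_rot"];R=Ro.from_quat([q[1],q[2],q[3],q[0]]).as_matrix()
    print("t",s["t"],"pos",s["eef_pos"].round(1),"R",R.round(3).tolist(),"F",s["wrist_force"].round(1),"w",round(s["grip_width"],1))
    for p in target: print(p,"tool shift",(R.T@(np.array(p)-s["eef_pos"])).round(1))
E
python3 -c "
from h import *
rel([(400,-380,300),(520,0,300),(488,381,200)])"
```

```text
t 0.1 pos [ 159.3 -526.1  218.2] R [[-0.957, -0.0, 0.29], [-0.29, 0.001, -0.957], [-0.0, -1.0, -0.001]] F [0.1 0.5 0.4] w 93.0
(400, -380, 300) tool shift [-272.8  -81.7  -70.2]
(520, 0, 300) tool shift [-497.7  -81.4 -399.2]
(488, 381, 200) tool shift [-577.4   19.  -773.1]
```

```bash
python3 -m handwheel '[[[-54,-20,-14,0,0,0,-0.3],[-54,-20,-14,0,0,0,-0.3],[-54,-20,-14,0,0,0,-0.3],[-54,-20,-14,0,0,0,-0.3],[-54,0,-14,0,0,0,-0.3],[-32,0,-47,0,0,0,-0.3],[-32,0,-47,0,0,0,-0.3],[-32,0,-47,0,0,0,-0.3]]]' 15
python3 -m handwheel '[[[-32,0,-47,0,0,0,-0.3],[-32,0,-47,0,0,0,-0.3],[-32,0,-47,0,0,0,-0.3],[-32,0,-47,0,0,0,-0.3],[-12,0,-56,0,0.15,0,-0.3],[-12,0,-56,0,0.15,0,-0.3],[0,0,0,0,0,0,-0.3]]]'
python3 -c "
from h import *
rel([(470,300,250),(488,381,200)])"
```

```text
t: 1.1
eef_pos: [448.7, -216.6, 298.4]
tool_rot: [0.103, -0.104, 0.7, -0.699]
wrist_force: [0.1, 0.1, -0.3]
grip_width: 60.5
t: 1.98
eef_pos: [515.3, 115.7, 298.2]
tool_rot: [-0.002, 0.001, 0.707, -0.707]
wrist_force: [-0.4, -0.6, -0.2]
grip_width: 60.6
t 1.975 pos [515.3 115.7 298.2] R [[-1.0, -0.001, -0.004], [0.004, 0.0, -1.0], [0.001, -1.0, -0.0]] F [-0.4 -0.6 -0.2] w 60.6
(470, 300, 250) tool shift [  46.    48.3 -184.1]
(488, 381, 200) tool shift [  28.3   98.3 -265.1]
```

```bash
python3 -m handwheel '[[[5,14,-50,0,0,0,-0.3],[5,14,-50,0,0,0,-0.3],[5,18,-50,0,0,0,-0.3],[5,18,-50,0,0,0,-0.3],[4,20,-50,0,0,0,-0.3],[4,14,-15,0,0,0,-0.3],[0,0,0,0,0,0,-0.3],[0,0,0,0,0,0,-0.3]]]'
python3 - <<'E'
from h import *
from workcell import telemetry,snapshot
rel([(488,381,200)])
cv2.imwrite("pics/w1.png",snapshot("wrist")[:,:,::-1])
E
```

```text
t: 2.98
eef_pos: [490.1, 376.5, 201.4]
tool_rot: [-0.002, 0.003, 0.707, -0.707]
wrist_force: [0.6, -1.4, 1.1]
grip_width: 60.3
t 2.975 pos [490.1 376.5 201.4] R [[-1.0, 0.001, -0.007], [0.007, 0.0, -1.0], [-0.001, -1.0, -0.0]] F [ 0.6 -1.4  1.1] w 60.3
(488, 381, 200) tool shift [ 2.2  1.4 -4.4]
```

View pics/w1.png

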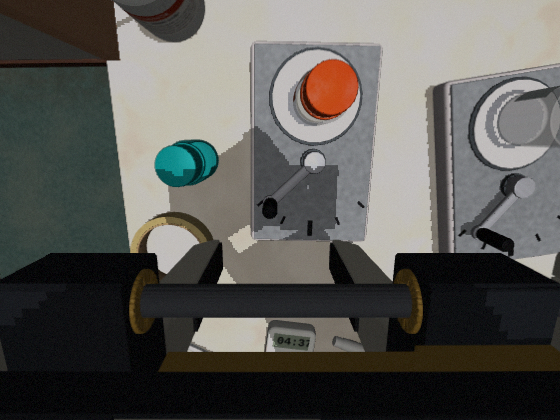

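Wrist view: black grip at about (270,207), pivot knob (315,160), long mark (310,228), orange-capped bottle behind (331,90). The fingers hover in front. Next I cast rays for these points.

```bash
cat >> h.py <<'E'
def wz(uv,z):
    from workcell import telemetry
    s=telemetry.state();q=s["tool_rot"];R=Ro.from_quat([q[1],q[2],q[3],q[0]]).as_matrix()
    c=get_calibration("wrist");K=np.array([[c["fx"],0,c["cx"]],[0,c["fy"],c["cy"]],[0,0,1]])
    d=cv2.undistortPoints(np.array([[uv]],float),K,np.array([c["k1"],0,0,0.]))[0,0];T=c["tool_from_camera"]
    o=s["eef_pos"]+R@T[:3,3];d=R@T[:3,:3]@np.array([*d,1]);return (o+d*(z-o[2])/d[2]).round(1)
E
python3 - <<'E'
from h import *
im=cv2.imread("pics/w1.png");m=(im[195:222,258:283].max(2)<40);ys,xs=np.nonzero(m);print("grip px",xs.min()+258,xs.max()+258,ys.min()+195,ys.max()+195,xs.mean()+258,ys.mean()+195)
print("grip",wz((xs.mean()+258,ys.mean()+195),84),"top",wz((270,204),104),"pivot",wz((315,160),60),"mark",wz((310,228),41),"front corners",wz((251,236),40),wz((366,239),40),"beakgrip",wz((486,235),104))
E
```

```text
grip px 258 282 198 221 269.15658362989325 208.06049822064057
grip [490.9 381.9  84. ] top [499.  380.6 104. ] pivot [533.1 337.1  60. ] mark [458.4 338.6  41. ] front corners [449.4 403.3  40. ] [445.  276.4  40. ] beakgrip [469.4 189.  104. ]
```

```bash
python3 -m handwheel '[[[0,50,-4,0,0,0,-0.3],[0,45,0,0,0,0,-0.3],[0,30,0,0,0,0,-0.3],[0,0,0,0,0,0,-0.3],[0,0,0,0,0,0,1],[0,0,0,0,0,0,1],[0,0,0,0,0,0,1],[0,0,0,0,0,0,1]]]' 15
python3 -c "
from h import *
rel([])"
```

```text
t: 4.03
eef_pos: [489.5, 382.0, 76.1]
tool_rot: [-0.002, 0.002, 0.707, -0.707]
wrist_force: [0.4, -0.2, -0.2]
grip_width: 25.2
t 4.025 pos [489.5 382.   76.1] R [[-1.0, 0.001, -0.006], [0.006, 0.0, -1.0], [-0.001, -1.0, -0.0]] F [ 0.4 -0.2 -0.2] w 25.2
```

```bash
python3 -m handwheel '[[[0,0,0,0,0,0,1],[0,0,0,0,0,0,1],[0,0,0,0,0,0,1],[0,0,0,0,0,0,1]]]' 15
```

```text
t: 4.53
eef_pos: [489.3, 382.1, 75.7]
tool_rot: [-0.002, 0.002, 0.707, -0.707]
wrist_force: [-1.9, 1.8, 2.1]
grip_width: 13.2
```

```bash
python3 -m handwheel '[[[8,0,9.5,0,0,0,1],[6,0,11,0,0,0,1],[3.5,0,11,0,0,0,1],[1.3,0,12.5,0,0,0,1],[0,0,0,0,0,0,1],[0,0,0,0,0,0,1]]]'
python3 -c "
from h import *
rel([(471,338,76)])"
```

```text
t: 5.28
eef_pos: [469.5, 337.8, 75.6]
tool_rot: [0.003, -0.002, -0.707, 0.707]
wrist_force: [-6.6, -0.8, 6.2]
grip_width: 13.3
t 5.275 pos [469.5 337.8  75.6] R [[-1.0, -0.002, -0.006], [0.006, -0.001, -1.0], [0.002, -1.0, 0.001]] F [-6.6 -0.8  6.2] w 13.3
(471, 338, 76) tool shift [-1.5 -0.4 -0.2]
```

Low forces, and the grip stayed held at 13.3 mm. Next: release, rise straight up, and move toward the robot so the wrist camera can see it.

```bash
python3 -m handwheel '[[[0,0,0,0,0,0,-0.3],[0,0,0,0,0,0,-0.3],[0,0,0,0,0,0,-0.3],[0,0,0,0,0,0,-0.3],[0,-30,0,0,0,0,-0.3],[0,-50,0,0,0,0,-0.3],[0,-50,0,0,0,0,-0.3],[0,0,0,0,0,0,-0.3]]]'
python3 - <<'E'
from h import *
from workcell import snapshot
rel([])
w=snapshot("wrist")[:,:,::-1];t=snapshot("top")[:,:,::-1]
cv2.imwrite("pics/w2.png",np.hstack([w[:300,100:],cv2.resize(t[140:290,150:320],(340,300))]))
E
```

```text
t: 6.28
eef_pos: [471.8, 339.0, 209.4]
tool_rot: [-0.0, 0.004, 0.708, -0.706]
wrist_force: [0.0, 0.7, 0.3]
grip_width: 60.5
t 6.275 pos [471.8 339.  209.4] R [[-1.0, 0.006, -0.006], [0.006, 0.004, -1.0], [-0.006, -1.0, -0.004]] F [0.  0.7 0.3] w 60.5
```

View pics/w2.png

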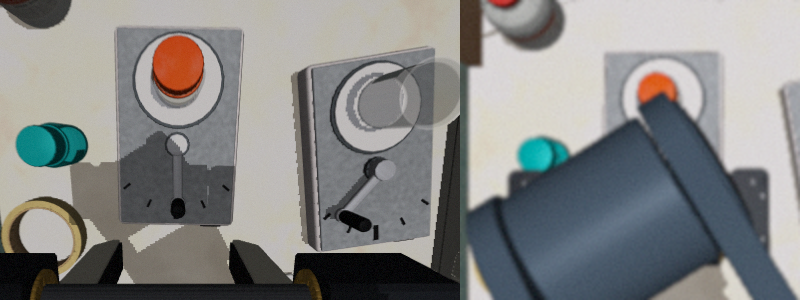

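The wrist view shows the lever from pivot (178,145) straight down to the grip (178,208), covering the long middle mark. The bottle stands upright on its plate, the beaker lever is unmoved, and the gripper is clear.

```bash
python3 -c "
from workcell import workorder
print(workorder.hand_in())"
```

```text
the job is handed in; nothing more can be done
None
```

I swung the lever of the stirrer with the orange-capped bottle to half speed, let go of it and handed the job in. I gripped it at 15 N and followed a 60 mm arc of about 47° to straight ahead. The arm then rose about 130 mm clear, at 6.3 s of the 29 s allowed.

- **Lever:** the last wrist picture shows it pointing straight to the front, over the long middle mark. I judged this by eye and did not measure the angle afterwards.
- **Bottle and other lever:** in the same picture the bottle stands upright on its plate. The beaker stirrer's lever looks as it did before. I did not re-measure either position.
- **Forces:** wrist force read at most about 9 N while I held the lever, and was back near zero after release.
- **Disagreements:** the wrist and top cameras put the grip and pivot within about 5 mm of each other. My first one-plane estimate of the grip from the scene camera was about 15 mm off, and I did not use it. The last top-camera picture was no check, because the arm blocked its view of the lever.

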